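# Strip the bonding jig

### The job

The glue has set: strip the bonding jig and put everything from it on its own place. Stand the weight in the round dish, lay the press bar in the two-saddle cradle, set the bonded sensor flange window up between the corner posts of the black tray, and put the white nest plate, locating corners up, squarely on the rails of the drip tray. Keep the flange level all the way, set it down without dropping it, and leave the solvent bottle standing where it is.

Things in the scene. Friction and masses are not known exactly. Their poses are not given: they have to be found in the camera images.
- weight: Top of the stack: turned steel weight, 50 tall, about 0.3 kg: a cylinder of diameter 38 up to z = 30, then a narrow neck and a knob of diameter 19 from z = 40 to 50. Origin at the centre of its flat underside, z up. It stands loose on the middle of the press bar, and may be gripped round the cylinder or by the knob.
- press_bar: Second in the stack: flat steel bar, 24 (x) by 122 (y) by 12 (z), about 0.15 kg, origin at the centre of its underside. Two holes of diameter 11, at y = -50 and +50, ride on the jig's guide posts: lift it straight up by at least 18 before moving it sideways. It rests on the flange's barrel, which is narrower than the bar, so fingertips may reach 8 below the bar beside its middle.
- sensor_flange: Third in the stack: the bonded part, about 0.12 kg: steel plate 52 (x) by 64 (y) by 8 thick, on it a stepped round black barrel (diameter 36 up to z = 13, then 22 up to z = 22) with a window on top. Origin at the centre of its underside, z up. It lies in the nest plate between four corners with 1.5 of play; the middle 40 of its long sides (at x = -26 and +26) is free for fingers.
- nest_plate: Bottom of the stack: white plastic plate 64 (x) by 80 (y) by 10 thick, about 0.14 kg, with four L-shaped corners standing 5 above its top round the flange (outside 63 by 75, so flush with the plate's edges in x to within 1; they leave the middle 40 of the long sides free). Origin at the centre of its underside, z up. It lies loose on the jig's pedestal, its underside 10 above the jig's base plate; grip it across x (64 wide).
- bonding_jig: The fixed jig that carries the stack: dark steel base plate 100 (x) by 126 (y) by 12 thick, with a pedestal 48 by 66 up to z = 22 in the middle and two upright guide posts of diameter 8 at y = -50 and +50, up to z = 70. Origin at the centre of its underside on the worktop. At the start the undersides of nest plate, flange, bar and weight are 22, 32, 54 and 66 above this origin, and all have the jig's axes (the weight's yaw is arbitrary).
- weight_dish: Home of the weight: fixed round aluminium dish with a rubber floor, outside diameter 68, inside 58, floor 4 and rim 12 above the worktop. Origin at the centre of its underside.
- bar_cradle: Home of the press bar: fixed base plate 60 (x) by 104 (y) by 6 thick with two black saddles at y = -36 and +36 (each 12 along y). Each saddle is a notch that is open along y: its floor, 16 above the worktop, is 42 wide in x between two wings that rise to 29. The bar lies along the cradle's y axis on both saddle floors; between the saddles there are 60 of free space for fingers. Origin at the centre of the underside.
- flange_tray: Home of the flange: fixed black tray plate 88 (x) by 100 (y) by 6 thick (rubber floor at z = 6) with four L-shaped corner posts up to z = 16 round a space of 70 (x) by 82 (y); each post reaches 16 along each side, so the middle of every side is open. Origin at the centre of its underside. The flange goes in long side along the tray's y axis.
- drip_tray: Home of the nest plate: fixed stainless tray 92 (x) by 108 (y), walls 2 thick and 10 high, with two round rails along x, at y = -24 and +24, 76 long, tops 11 above the worktop. The plate lies on the rails, long side along the tray's y axis, its underside 1 above the tray's walls; so the fingertips should be no lower than the plate's underside when it is set down. Origin at the centre of its underside.
- wash_bottle: Bystander: small solvent bottle standing loose, diameter 46, 123 tall with its blue tip, about 0.14 kg. Origin at the centre of its underside. Not to be moved or knocked over.
Not all that is in view belongs to the job. What is shaped like the sensor_flange but orange or turquoise is not meant.

How it is judged:
By the outcome, as a careful person would: the job done as asked, in the order asked, and still so for the second after the job is handed in, with the robot touching nothing.
It also fails if it takes over 115 s, if anything falls off the work surface, if the arm or the gripper's body presses on something with over 40 N, if the wrist force passes 120 N, or if a joint passes its speed limit or range.

### The arm

A 6-joint arm with a two-finger parallel gripper is mounted at the origin on a cart in front of the work surface, level with it; the furniture and walls round the work are solid. World frame = base frame: x ahead of the robot, y to its left, z up, the work surface at z = 0. Lengths are in m, angles in degrees, forces in N, time in s.
With the tool pointing down it reaches from about 0.275 to 0.825 m from the base axis. Payload 5.2 kg.
Tool frame: the origin (TCP) lies between the finger pads; the fingertips stand 17 mm ahead of it and the grasp point (between the pads) lies 2 mm behind it; z points along the fingers, y is the line along which they close (so a half turn about z gives the same grasp; the last joint's range is limited). The gripper opens to 93 mm and grips with 3 to 60 N. Pads are 15 mm wide; open, the fingers measure 128 mm over their backs; the gripper's body (75 mm by 188 mm) begins 65 mm behind the grasp point.
Start: joints at [-87.078, 14.817, 87.949, -0, 77.235, -11.62], TCP at [0.138, -0.532, 0.236] pointing down, gripper open.
Joint ranges: [-179.93, 179.93], [-52.35, 119.4], [10.71, 147.94], [-69.91, 249.91], [12.55, 155.21], [-178.61, 178.61]. Speed limits (degrees/s): [147.25, 147.25, 180, 180, 180, 180].

### API

Orientations are given as [roll, pitch, yaw] about the fixed x, y, z axes, in that order (R = Rz(yaw) Ry(pitch) Rx(roll)).
In Python, from rig import ctrl gives the robot as it stands.
- The arm moves only by the shell command python3 -m pendant 'ROWS' [FORCE]. ROWS is JSON, a list of rows, each a list of 3 entries, a list of its own where there are three numbers: the shift along the tool's x, y, z as a fraction of full scale, then the turn, a rotation vector about the tool's x, y, z as a fraction of full scale, then the opening, from 0 (shut) to 1 (fully open). A call has 1 to 12 rows; each row shifts and turns the commanded pose from where the row before left it, along the tool's axes as they then stand; what a row does not reach is not made up. Full scale, the value 1, is 50 cm for a shift and 180 degrees for a turn. A row lasts 1/8 s, in which the tool goes at most 62.5 mm and 10.7 degrees, less where a joint would pass 70% of its speed; a pose out of reach is approached as far as the arm can. A call with a number of a shift or a turn outside -1 to 1 is refused whole. A call with a gripper value outside its range is refused whole. The fingers move at their own pace and stop on an object; FORCE is the grip in N (left out, the last holds). Time passes only in rows, so rows that do not move let the fingers close. It gives the time, the measured TCP pose, the force, the opening and the grip force at its end, in the units of the state.
- ctrl.sense(): the state, without advancing time (a new reading comes with each control period).
- ctrl.get_image(name): name is "side" or "top"; returns a dict with "img" (480x640x3 uint8, red, green, blue), "fx", "fy", "cx", "cy" (pixels), "k1" (the pictures are not rectified: a ray, as slopes to the right and down, at radius r is drawn at 1 + k1 r^2 times it, then the intrinsics apply), "xyz" and "attitude" of the camera in the world. Camera axes: x right, y up, looking along -z (the intrinsics and any distortion apply to the point x, -y, -z); pixel columns grow to the right and rows downward; lengths in m; the calibration is good to about 2 mm. A picture is of the moment at which its call begins. There is no depth.
- ctrl.close_job(): hands the job in; it is judged then, once.
The state is a dict: "t": time; "qpos": joint angles; "joint_velocities": joint speeds; "tau": joint torques, N m; "position": TCP position; "eef_rot": TCP orientation; "ft_force": force on the tool from outside, world axes, zero at the start; "wrist_torque": the same for the moment, N m; "grip_width": opening from 0.0 (shut) to 1.0 (fully open); "grip_force": force on a finger pad.
Only numpy, scipy, OpenCV 4.12 (cv2) and the standard library are available. Lean on these libraries where they do the work, as an engineer would, in place of code of your own. Each camera call takes 0.05 s, during which the arm holds its last target. There are 200 camera calls.

## Working session

There is one attempt and no reset: what is moved stays moved. The work goes in short steps, Python scripts to look and compute and a shell command to move; the robot and the scene stay as the last step left them, time stands still between calls to the robot, and variables do not carry over. Pictures are saved under pics/ and viewed, at most 18 in all, crops included, and the job is handed in when it is done.

```bash
ls; mkdir -p pics
cat > h.py <<'E'
import numpy as np,cv2
from scipy.spatial.transform import Rotation as R
from rig import ctrl
def snap(name,tag):
    d=ctrl.get_image(name); cv2.imwrite(f'pics/{tag}.png',d['img'][:,:,::-1]); np.save(f'pics/{tag}.npy',{k:v for k,v in d.items()},allow_pickle=True); return d
def load(tag): return np.load(f'pics/{tag}.npy',allow_pickle=True).item()
def rot(d):
    a=np.array(d['attitude'],float)
    if a.shape==(3,3): return a
    return R.from_euler('xyz',a,degrees=True).as_matrix()
def ray(d,u,v):
    xd=(u-d['cx'])/d['fx']; yd=(v-d['cy'])/d['fy']; x,y=xd,yd
    for _ in range(20):
        s=1+d['k1']*(x*x+y*y); x,y=xd/s,yd/s
    return np.array(d['xyz']),rot(d)@np.array([x,-y,-1.0])
def pt(d,u,v,z):
    o,r=ray(d,u,v); return o+r*(z-o[2])/r[2]
def proj(d,p):
    c=rot(d).T@(np.array(p)-np.array(d['xyz'])); x,y=c[0]/-c[2],-c[1]/-c[2]; s=1+d['k1']*(x*x+y*y)
    return d['cx']+d['fx']*x*s,d['cy']+d['fy']*y*s
E
python3 - <<'E'
from h import *
for n in('side','top'):
    d=snap(n,n+'0'); print({k:v for k,v in d.items() if k!='img'})
print(ctrl.sense())
E
```

```text
pics
{'fx': 484.0537573983672, 'fy': 484.0537573983672, 'cx': 311.27826605117076, 'cy': 249.2356938506597, 'k1': -0.012352841185332886, 'xyz': array([ 0.77260225, -0.64349398,  0.93508351]), 'attitude': array([38.72967878, -0.67699481, 16.18496663])}
{'fx': 567.4836206353206, 'fy': 567.4836206353206, 'cx': 313.7360583733483, 'cy': 244.70256317274024, 'k1': -0.025338081692877622, 'xyz': array([-6.48384657e-02, -9.17021101e-04,  1.30534031e+00]), 'attitude': array([ 28.13423818,   0.44166214, -90.54961389])}
{'t': 0.1, 'qpos': array([-8.70782552e+01,  1.48559924e+01,  8.80030590e+01, -7.61064009e-04,
        7.72350318e+01, -1.16198745e+01]), 'joint_velocities': array([ 0.01838068, -0.06640429, -0.11175619, -0.09964881, -0.04672436,
       -0.01151933]), 'tau': array([ 3.22380656e-03, -4.38208830e+01, -2.84640777e+01,  7.21398694e-02,
        3.62469954e-02, -5.09654808e-05]), 'position': array([ 0.13808769, -0.53191435,  0.23490453]), 'eef_rot': array([-1.79907696e+02, -1.82232415e-02,  1.45417733e+01]), 'ft_force': array([ 0.25510526, -0.48992135,  0.0492624 ]), 'wrist_torque': array([-0.03719274,  0.00127715,  0.00261297]), 'grip_force': 0.0, 'grip_width': 0.9993645071660834}
```

View pics/top0.png

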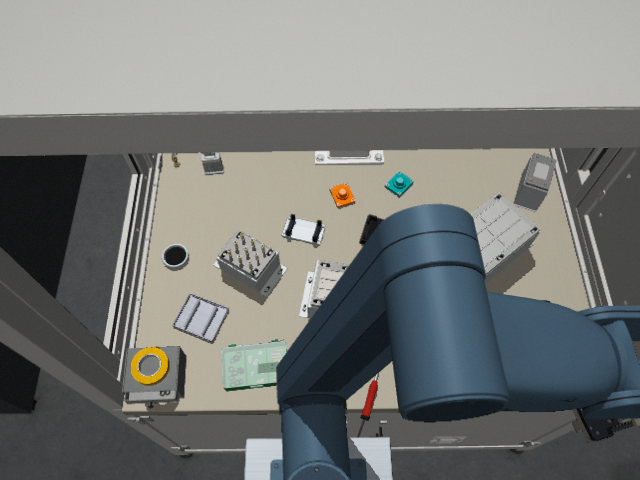

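View pics/side0.png

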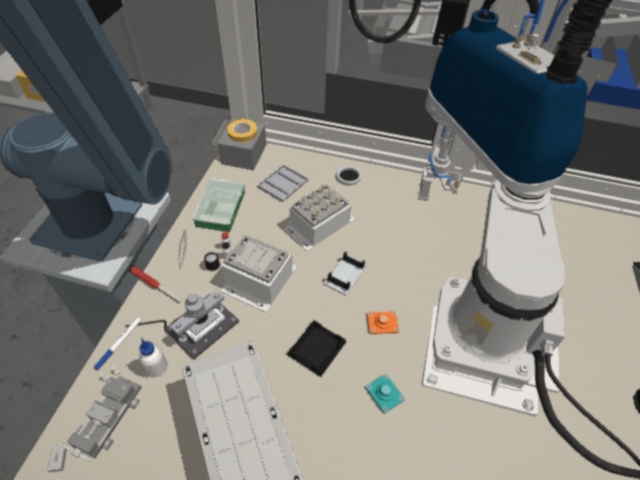

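Side view: jig with stack ~(205,318), bottle (152,358), black tray (317,347), cradle (345,272), dish (348,176), drip tray (284,182). In the top view the arm hides the jig. I'll crop these for exact corners.

Run:
```python
from h import *
d=load('side0');im=d['img'][:,:,::-1]
A=cv2.resize(im[270:390,90:250],(800,600),interpolation=cv2.INTER_CUBIC); cv2.imwrite('pics/jigcrop.png',A)
B=cv2.resize(im[155:395,245:405],None,fx=2.5,fy=2.5,interpolation=cv2.INTER_CUBIC);
cv2.imwrite('pics/homes.png',B)
t=load('top0')
for n,(u,v),z in [('jig',(203,325),.012),('bottle',(153,370),0),('tray',(317,347),.006),('cradle',(345,274),.006),('dish',(348,176),.012),('drip',(284,182),.01),('whitebox',(257,258),.06),('knobbox',(320,210),.07),('bigbox',(240,400),.1),('robot2base',(480,340),0)]:
    p=pt(d,u,v,z); print(n,p.round(3),np.hypot(*p[:2]).round(3),np.round(proj(t,p)))
```

```text
jig [ 0.411 -0.199  0.012] 0.456 [398. 323.]
bottle [ 0.351 -0.32   0.   ] 0.475 [450. 348.]
tray [ 0.661 -0.176  0.006] 0.684 [382. 233.]
cradle [0.673 0.026 0.006] 0.673 [305. 230.]
dish [0.602 0.351 0.012] 0.697 [178. 255.]
drip [0.438 0.279 0.01 ] 0.519 [201. 315.]
whitebox [ 0.475 -0.027  0.06 ] 0.476 [326. 291.]
knobbox [0.575 0.15  0.07 ] 0.594 [253. 253.]
bigbox [ 0.57  -0.362  0.1  ] 0.675 [465. 246.]
robot2base [ 0.994 -0.057  0.   ] 0.996 [333. 135.]
```

View pics/jigcrop.png

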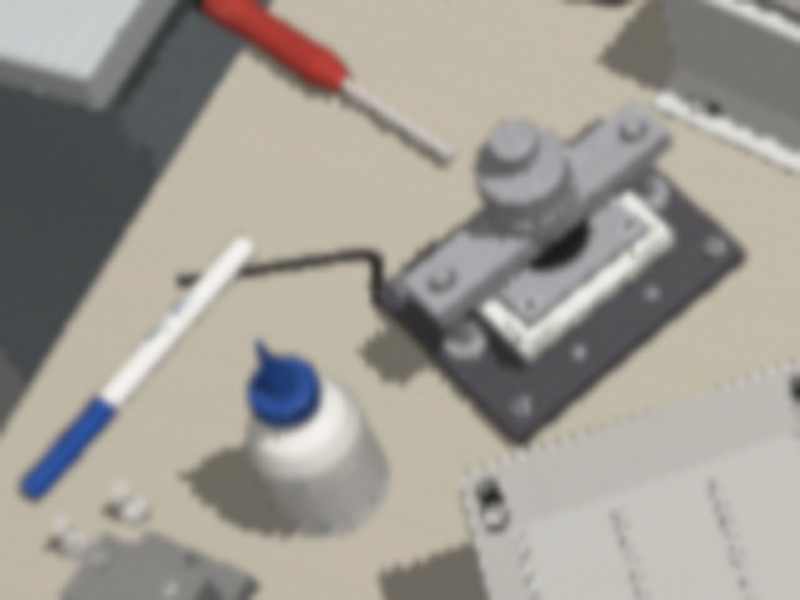

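View pics/homes.png

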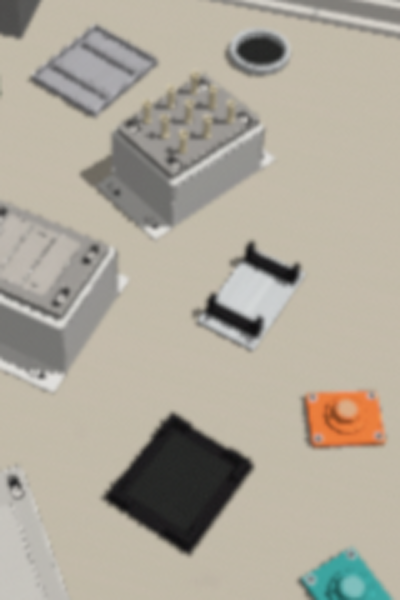

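Jig crop: bar holes at (178.4,325.6),(217,295.6), knob top (193,297.6), plate corners (194,358.4),(238.6,321). Homes crop gives the corners of tray, drip tray, cradle wings and the dish rim.

Run:
```python
from h import *
d=load('side0')
J=lambda x,y,z:pt(d,90+x/5-.4,270+y/5-.4,z)
H=lambda x,y,z:pt(d,245+x/2.5-.3,155+y/2.5-.3,z)
def rep(n,P):
    P=np.array(P); print(n,'c',P.mean(0).round(4)); 
    for i in range(len(P)):
        e=P[(i+1)%len(P)]-P[i]; print('   ',P[i].round(4),'len',np.linalg.norm(e[:2]).round(4),'dir',np.degrees(np.arctan2(e[1],e[0])).round(1))
rep('posts',[J(442,274,.068),J(633,126,.068)])
print('knob',J(513,138,.116))
rep('jigplate f,r,l',[J(378,303,.012),J(520,440,.012),J(743,255,.012)])
rep('drip',[H(*p,.01) for p in[(95,27),(157,62),(95,115),(32,75)]])
print('dish',H(260,51,.012), H(228,51,.012),H(292,51,.012))
rep('cradle wings',[H(*p,.029) for p in[(250,247),(298,272),(260,328),(212,300)]])
rep('tray',[H(*p,.014) for p in[(175,415),(252,465),(190,552),(107,495)]])
print('bottle',J(270,380,.1),J(318,500,0))
```

```text
posts c [ 0.4063 -0.195   0.068 ]
    [ 0.3833 -0.2394  0.068 ] len 0.1 dir 62.6
    [ 0.4293 -0.1506  0.068 ] len 0.1 dir -117.4
knob [ 0.40453806 -0.19692878  0.116     ]
jigplate f,r,l c [ 0.4138 -0.2256  0.012 ]
    [ 0.3381 -0.2341  0.012 ] len 0.095 dir -25.8
    [ 0.4237 -0.2754  0.012 ] len 0.1219 dir 62.7
    [ 0.4796 -0.1671  0.012 ] len 0.1565 dir -154.7
drip c [0.435  0.2763 0.01  ]
    [0.4134 0.3418 0.01  ] len 0.0908 dir -22.6
    [0.4972 0.3069 0.01  ] len 0.1055 dir -112.3
    [0.4572 0.2093 0.01  ] len 0.0933 dir 155.9
    [0.372  0.2473 0.01  ] len 0.1031 dir 66.3
dish [0.60282077 0.35545211 0.012     ] [0.56859677 0.34502635 0.012     ] [0.63708056 0.36589426 0.012     ]
cradle wings c [0.6759 0.0241 0.029 ]
    [0.6603 0.0678 0.029 ] len 0.0528 dir -17.7
    [0.7106 0.0518 0.029 ] len 0.0748 dir -105.1
    [ 0.6912 -0.0204  0.029 ] len 0.0527 dir 160.4
    [ 0.6415 -0.0027  0.029 ] len 0.073 dir 75.1
tray c [ 0.6623 -0.1799  0.014 ]
    [ 0.64   -0.1208  0.014 ] len 0.081 dir -20.3
    [ 0.716  -0.1489  0.014 ] len 0.0951 dir -108.1
    [ 0.6865 -0.2394  0.014 ] len 0.0849 dir 160.1
    [ 0.6067 -0.2104  0.014 ] len 0.0956 dir 69.6
bottle [ 0.3554377  -0.31490915  0.1       ] [ 0.35088067 -0.3190944   0.        ]
```

```bash
cat >> h.py <<'E'
def tri(d1,a,d2,b):
    o1,r1=ray(d1,*a);o2,r2=ray(d2,*b)
    A=np.stack([r1,-r2],1);s=np.linalg.lstsq(A,o2-o1,rcond=None)[0]
    p,q=o1+s[0]*r1,o2+s[1]*r2; return (p+q)/2,np.linalg.norm(p-q)
def go(x,y,z,yaw=None):
    "from commanded-ish current pose: tool shifts (fraction) and yaw turn"
    s=ctrl.sense();p=np.array(s['position']);ps=s['eef_rot'][2]
    T=R.from_euler('xyz',s['eef_rot'],degrees=True).as_matrix()
    w=np.array([x,y,z])-p; f=T.T@w/.5; n=int(np.ceil(np.linalg.norm(w)/.06)) or 1
    print('shift',f.round(4),'n',n,'per row',(f/n).round(4),end=' ')
    if yaw is not None:
        t=-(yaw-ps)/180; m=int(np.ceil(abs(t)/.058)) or 1; print('turn z',round(t,4),'m',m,'per',round(t/m,4))
    print()
E
python3 - <<'E'
from h import *
s=load('side0');t=load('top0')
for h in(.06,.08,.1,.12,.14):
    a,b=pt(s,183,366,h),pt(s,247,348,h); print(h,a.round(3),b.round(3),np.round(proj(t,b)),np.round(proj(t,a)))
for h in (.05,.06,.07,.08): print(h,np.round(proj(s,[*pt(s,269,305,0.004)[:2],h])), 'vs 271,282')
print('knob box top edge/pins', [ (h,np.round(proj(s,[*pt(s,314,244,0.004)[:2],h]))) for h in(.05,.07,.09)],'vs 315,232')
go(.405,-.196,.25,62.6)
E
```

```text
0.06 [ 0.43  -0.317  0.06 ] [ 0.535 -0.245  0.06 ] [416. 268.] [450. 307.]
0.08 [ 0.437 -0.324  0.08 ] [ 0.54  -0.254  0.08 ] [420. 262.] [455. 301.]
0.1 [ 0.445 -0.332  0.1  ] [ 0.545 -0.263  0.1  ] [425. 256.] [459. 294.]
0.12 [ 0.453 -0.339  0.12 ] [ 0.551 -0.273  0.12 ] [430. 250.] [464. 288.]
0.14 [ 0.461 -0.347  0.14 ] [ 0.556 -0.282  0.14 ] [436. 244.] [469. 281.]
0.05 [268. 294.] vs 271,282
0.06 [268. 291.] vs 271,282
0.07 [267. 289.] vs 271,282
0.08 [267. 286.] vs 271,282
knob box top edge/pins [(0.05, array([314., 232.])), (0.07, array([314., 226.])), (0.09, array([315., 221.]))] vs 315,232
shift [ 0.6854 -0.5163 -0.0291] n 8 per row [ 0.0857 -0.0645 -0.0036] turn z -0.267 m 5 per -0.0534
```

Run:
```python
from h import *
im=load('top0')['img'][:,:,::-1]
cv2.imwrite('pics/bb.png',cv2.resize(im[170:310,430:570],(560,560),interpolation=cv2.INTER_CUBIC))
```

```text
(no output)
```

View pics/bb.png

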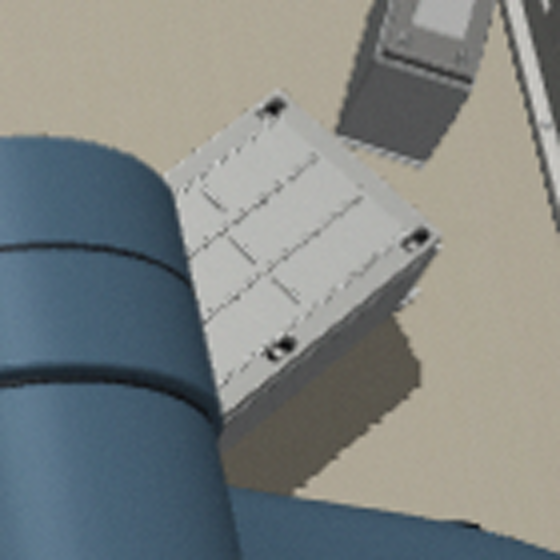

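Big box top edge runs (540,231)–(485,276) in the top view, height ≈0.1; it stays clear of the gripper at the jig. Setting out for the weight.

```bash
python3 -m pendant '[[[0.0857,-0.0645,-0.0036],[0,0,0],1],[[0.0857,-0.0645,-0.0036],[0,0,0],1],[[0.0857,-0.0645,-0.0036],[0,0,0],1],[[0.0857,-0.0645,-0.0036],[0,0,0],1],[[0.0857,-0.0645,-0.0036],[0,0,0],1],[[0.0857,-0.0645,-0.0036],[0,0,0],1],[[0.0857,-0.0645,-0.0036],[0,0,0],1],[[0.0857,-0.0645,-0.0036],[0,0,0],1],[[0,0,0],[0,0,-0.0534],1],[[0,0,0],[0,0,-0.0534],1],[[0,0,0],[0,0,-0.0534],1],[[0,0,0],[0,0,-0.0534],1]]' && python3 -m pendant '[[[0,0,0],[0,0,-0.0534],1],[[0,0,0],[0,0,0],1],[[0,0,0],[0,0,0],1]]'; python3 -c "
from h import *
go(.405,-.196,.096,62.6)"
```

```text
t: 1.6
position: [0.405, -0.1962, 0.2497]
eef_rot: [-180.0, -0.0, 53.3]
ft_force: [-0.4, 0.6, -1.1]
grip_width: 0.998
grip_force: 0.0
t: 1.98
position: [0.405, -0.1965, 0.2499]
eef_rot: [-180.0, -0.0, 62.4]
ft_force: [-0.6, -0.1, 0.2]
grip_width: 0.999
grip_force: 0.0
shift [ 0.0008 -0.0004  0.3078] n 3 per row [ 3.000e-04 -1.000e-04  1.026e-01] turn z -0.001 m 1 per -0.001
```

```bash
python3 -m pendant '[[[0,0,0.1],[0,0,0],1],[[0,0,0.1],[0,0,0],1],[[0,0,0.07],[0,0,0],1],[[0,0,0.038],[0,0,-0.001],1],[[0,0,0],[0,0,0],1],[[0,0,0],[0,0,0],0.55],[[0,0,0],[0,0,0],0.5]]' 25; python3 -c "
from h import *
snap('side','s1')
A=load('s1')['img'][250:390,110:270,::-1]
cv2.imwrite('pics/s1c.png',cv2.resize(A,(640,560),interpolation=cv2.INTER_CUBIC))"
```

```text
t: 2.85
position: [0.4058, -0.1971, 0.0972]
eef_rot: [179.9, 0.0, 62.8]
ft_force: [0.3, -0.2, 0.2]
grip_width: 0.832
grip_force: 0.0
```

View pics/s1c.png

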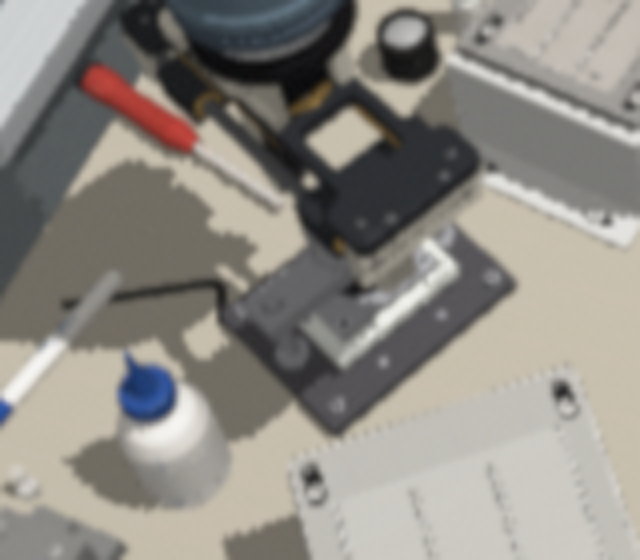

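The finger straddles the weight's middle (crop (400,265)), all clear of bottle and boxes. Closing.

```bash
python3 -m pendant '[[[0,0,0],[0,0,0],0.3],[[0,0,0],[0,0,0],0.3],[[0,0,0],[0,0,0],0.3],[[0,0,0],[0,0,0],0.3],[[0,0,0],[0,0,0],0.3]]' 25;  python3 -c "
from h import *
go(.405,-.196,.26,62.6)"
```

```text
t: 3.52
position: [0.4052, -0.1966, 0.0961]
eef_rot: [180.0, 0.0, 62.8]
ft_force: [0.4, 0.2, 1.1]
grip_width: 0.394
grip_force: 25.0
shift [ 0.0009 -0.0009 -0.3278] n 3 per row [ 0.0003 -0.0003 -0.1093] turn z 0.001 m 1 per 0.001
```

```bash
python3 -m pendant '[[[0,0,-0.03],[0,0,0],0.3],[[0,0,-0.08],[0,0,0],0.3],[[0,0,-0.1],[0,0,0],0.3],[[0,0,-0.08],[0,0,0],0.3],[[0,0,0],[0,0,0],0.3]]';  python3 -c "
from h import *
go(.603,.355,.24)"
```

```text
t: 4.15
position: [0.4064, -0.1976, 0.2436]
eef_rot: [179.7, 0.1, 62.8]
ft_force: [0.0, -0.8, -4.0]
grip_width: 0.392
grip_force: 25.0
shift [ 1.1627 -0.1558  0.0046] n 10 per row [ 0.1163 -0.0156  0.0005]
```

```bash
python3 -m pendant '[[[0.06,-0.008,0],[0,0,0],0.3],[[0.11,-0.015,0],[0,0,0],0.3],[[0.115,-0.0155,0],[0,0,0],0.3],[[0.115,-0.0155,0],[0,0,0],0.3],[[0.115,-0.0155,0],[0,0,0],0.3],[[0.115,-0.0155,0],[0,0,0],0.3],[[0.115,-0.0155,0],[0,0,0],0.3],[[0.115,-0.0155,0],[0,0,0],0.3],[[0.115,-0.0155,0],[0,0,0],0.3],[[0.11,-0.015,0],[0,0,0],0.3],[[0.0777,-0.0093,0],[0,0,0],0.3],[[0.01,0,0],[0,0,0],0.3]]'; python3 -m pendant '[[[0,0,0],[0,0,0],0.3],[[0,0,0],[0,0,0],0.3]]'; python3 -c "
from h import *
go(.603,.355,.036)
snap('top','t1');snap('side','s2')
A=load('t1')['img'][140:380,140:480,::-1]
cv2.imwrite('pics/t1c.png',cv2.resize(A,None,fx=2.35,fy=2.35,interpolation=cv2.INTER_CUBIC))"
```

```text
t: 5.65
position: [0.603, 0.3627, 0.2366]
eef_rot: [-179.8, 0.2, 62.9]
ft_force: [-0.6, -0.5, -3.0]
grip_width: 0.393
grip_force: 25.0
t: 5.9
position: [0.6037, 0.359, 0.2403]
eef_rot: [-180.0, 0.1, 62.7]
ft_force: [-0.8, -0.2, -1.5]
grip_width: 0.39
grip_force: 25.0
shift [-0.0072  0.0027  0.4085] n 4 per row [-0.0018  0.0007  0.1021]
```

View pics/t1c.png

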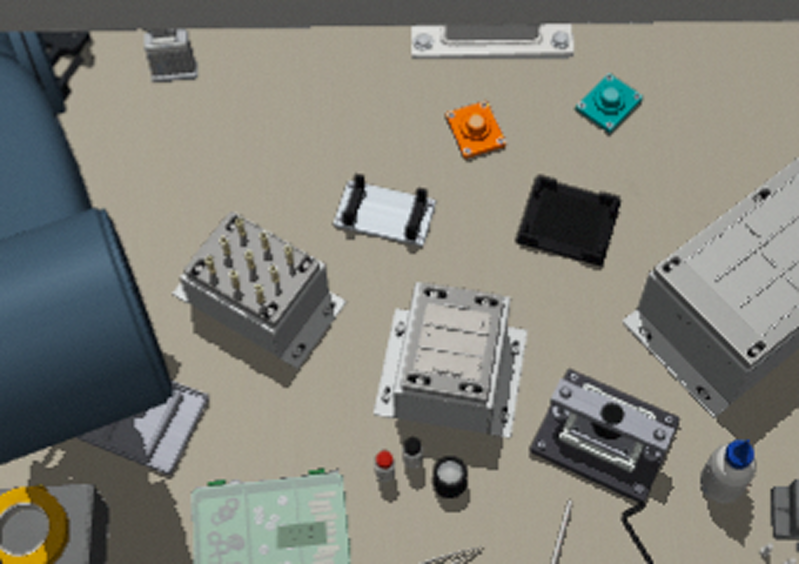

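Top view now clear: bar post tops at crop (566,392),(659,435), tray corners (542,176),(621,195),(603,265),(516,243), cradle saddles at (355,200),(417,213); arm over the dish.

Run:
```python
from h import *
t=load('t1')
P=lambda x,y,z:pt(t,140+x/2.35-.3,140+y/2.35-.3,z)
a,b=P(566,391,.068),P(659,433,.068);e=a-b
print('posts',a,b,(a+b)/2,np.linalg.norm(e),np.degrees(np.arctan2(e[1],e[0])))
c=[P(*p,.012) for p in[(569,370),(679,408),(645,501),(532,452)]];print('jigplate',np.mean(c,0))
c=[P(*p,.012) for p in[(542,176),(621,195),(603,265),(516,243)]];print('tray',np.mean(c,0),[ (np.linalg.norm(c[i]-c[i-1]).round(3),np.degrees(np.arctan2(*(c[i]-c[i-1])[1::-1])).round(1)) for i in range(4)])
im=t['img'].astype(int); m=(im.max(2)<45).astype(np.uint8)
s=m.copy(); n,l,st,ce=cv2.connectedComponentsWithStats(s)
for i in range(1,n):
    if st[i,4]>40 and 270<ce[i][0]<330 and 200<ce[i][1]<250:
        print('blob',st[i],ce[i],pt(t,*ce[i],.02))
# flange tray blob
    if st[i,4]>300 and 350<ce[i][0]<410 and 200<ce[i][1]<260:
        r=cv2.minAreaRect(np.argwhere(l==i)[:,::-1].astype(np.float32)); print('tray blob',r,pt(t,*r[0],.012))
c=[P(*p,.006) for p in[(345,176),(436,207),(425,246),(335,228)]];print('cradle base',[x.round(4) for x in c],np.mean(c,0))
c=[P(*p,.029) for p in[(359,177),(421,190),(413,232),(349,219)]];print('cradle wings',[x.round(4) for x in c],np.mean(c,0))
```

```text
posts [ 0.43210047 -0.15227623  0.068     ] [ 0.38679619 -0.2404531   0.068     ] [ 0.40944833 -0.19636466  0.068     ] 0.0991344443094664 62.80640926057532
jigplate [ 0.40918056 -0.19727311  0.012     ]
tray [ 0.65904439 -0.17737987  0.012     ] [(np.float64(0.092), np.float64(-21.4)), (np.float64(0.091), np.float64(-106.7)), (np.float64(0.092), np.float64(162.9)), (np.float64(0.098), np.float64(73.0))]
blob [286 215   9  21  84] [290.48809524 225.27380952] [0.68104283 0.06269451 0.02      ]
tray blob ((381.6647033691406, 233.6260986328125), (37.74818801879883, 29.813365936279297), 15.64224624633789) [ 0.65716892 -0.17518026  0.012     ]
blob [313 221   8  21  79] [316.87341772 231.27848101] [ 0.66202646 -0.00614309  0.02      ]
cradle base [array([0.7223, 0.0744, 0.006 ]), array([ 0.6802, -0.0284,  0.006 ]), array([ 0.6307, -0.0153,  0.006 ]), array([0.6548, 0.0846, 0.006 ])] [0.67202905 0.02882971 0.006     ]
cradle wings [array([0.7069, 0.0574, 0.029 ]), array([ 0.689 , -0.0117,  0.029 ]), array([ 0.6359, -0.0022,  0.029 ]), array([0.6532, 0.0679, 0.029 ])] [0.67124912 0.0278569  0.029     ]
```

```bash
python3 -m pendant '[[[-0.007,0.0027,0.06],[0,0,0],0.3],[[0,0,0.1],[0,0,0],0.3],[[0,0,0.1],[0,0,0],0.3],[[0,0,0.07],[0,0,0],0.3],[[0,0,0.04],[0,0,0],0.3],[[0,0,0.02],[0,0,0],0.3],[[0,0,0],[0,0,0],0.3],[[0,0,0],[0,0,0],0.3]]'
```

```text
t: 7.0
position: [0.6048, 0.3572, 0.0479]
eef_rot: [179.9, -0.1, 62.8]
ft_force: [0.1, 0.2, -2.8]
grip_width: 0.395
grip_force: 25.0
```

```bash
python3 -m pendant '[[[0,0,0.014],[0,0,0],0.3],[[0,0,0.006],[0,0,0],0.3],[[0,0,0.003],[0,0,0],0.3],[[0,0,0.003],[0,0,0],0.3],[[0,0,0],[0,0,0],0.3]]'
```

```text
t: 7.62
position: [0.6035, 0.3568, 0.0341]
eef_rot: [180.0, -0.0, 62.8]
ft_force: [-4.4, -1.4, 5.7]
grip_width: 0.389
grip_force: 25.0
```

Contact felt; release, rise.

```bash
python3 -m pendant '[[[0,0,0],[0,0,0],0.7],[[0,0,0],[0,0,0],0.7],[[0,0,0],[0,0,0],0.7],[[0,0,-0.03],[0,0,0],0.7],[[0,0,-0.08],[0,0,0],0.7],[[0,0,-0.12],[0,0,0],0.7],[[0,0,-0.12],[0,0,0],0.7],[[0,0,-0.06],[0,0,0],0.7],[[0,0,0],[0,0,0],0.7]]'; python3 -c "
from h import *
go(.408,-.196,.24,62.7)
snap('side','s3')
A=load('s3')['img'][150:330,180:420,::-1]
cv2.imwrite('pics/s3c.png',cv2.resize(A,None,fx=3,fy=3,interpolation=cv2.INTER_CUBIC))"
```

```text
t: 8.75
position: [0.6052, 0.3574, 0.2431]
eef_rot: [179.7, -0.4, 62.8]
ft_force: [0.3, 0.3, -0.6]
grip_width: 0.701
grip_force: 0.0
shift [-1.1647e+00  1.5540e-01 -4.0000e-04] n 10 per row [-0.1165  0.0155 -0.    ] turn z 0.0005 m 1 per 0.0005
```

View pics/s3c.png

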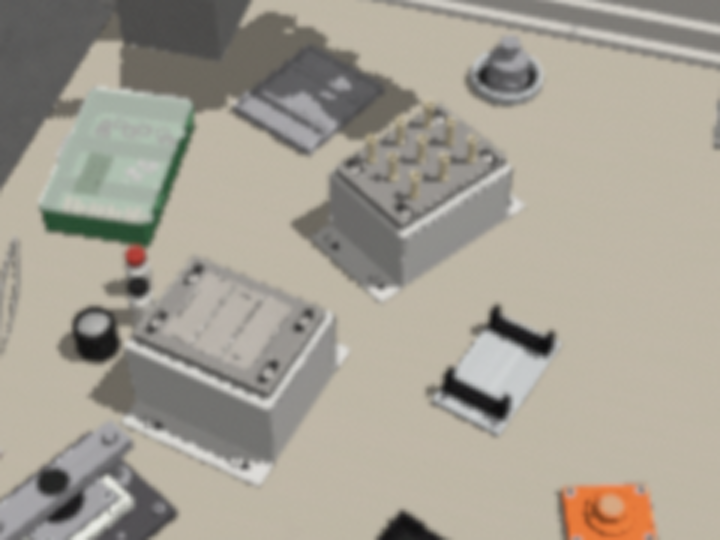

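Weight stands upright in the dish (crop (508,70)). Now the bar.

```bash
python3 -m pendant '[[[-0.06,0.008,0],[0,0,0],0.7],[[-0.11,0.015,0],[0,0,0],0.7],[[-0.115,0.0155,0],[0,0,0],0.7],[[-0.115,0.0155,0],[0,0,0],0.7],[[-0.115,0.0155,0],[0,0,0],0.7],[[-0.115,0.0155,0],[0,0,0],0.7],[[-0.115,0.0155,0],[0,0,0],0.7],[[-0.115,0.0155,0],[0,0,0],0.7],[[-0.115,0.0155,0],[0,0,0],0.7],[[-0.11,0.015,0],[0,0,0],0.7],[[-0.0797,0.009,0],[0,0,0],0.7],[[-0.01,0,0],[0,0,0],0.7]]'; python3 -m pendant '[[[0,0,0],[0,0,0],0.7],[[0,0,0],[0,0,0],0.7],[[0,0,0],[0,0,0],0.7],[[0,0,0],[0,0,0],0.7]]'; python3 -c "
from h import *
go(.408,-.196,.068,62.7)"
```

```text
t: 10.3
position: [0.4025, -0.2025, 0.2363]
eef_rot: [-179.8, -0.0, 62.6]
ft_force: [0.5, 0.6, -0.2]
grip_width: 0.702
grip_force: 0.0
t: 10.8
position: [0.4045, -0.2004, 0.2381]
eef_rot: [180.0, -0.0, 62.9]
ft_force: [0.1, -0.5, 0.1]
grip_width: 0.695
grip_force: 0.0
shift [0.011  0.0022 0.3402] n 3 per row [0.0037 0.0007 0.1134] turn z 0.0009 m 1 per 0.0009
```

```bash
python3 -m pendant '[[[0.011,0.0022,0.06],[0,0,0],0.7],[[0,0,0.1],[0,0,0],0.7],[[0,0,0.09],[0,0,0],0.7],[[0,0,0.06],[0,0,0],0.7],[[0,0,0.03],[0,0,0],0.7],[[0,0,0],[0,0,0],0.6],[[0,0,0],[0,0,0],0.5],[[0,0,0],[0,0,0],0.4],[[0,0,0],[0,0,0],0.35]]' 25; python3 -c "
from h import *
go(.408,-.196,.068,62.7)
snap('side','s4')
A=load('s4')['img'][250:370,130:270,::-1]
cv2.imwrite('pics/s4c.png',cv2.resize(A,None,fx=5,fy=5,interpolation=cv2.INTER_CUBIC))"
```

```text
t: 11.92
position: [0.4081, -0.197, 0.0688]
eef_rot: [179.9, 0.0, 62.8]
ft_force: [0.7, -0.1, -0.6]
grip_width: 0.37
grip_force: 0.0
shift [ 0.0018 -0.0011  0.0015] n 1 per row [ 0.0018 -0.0011  0.0015] turn z 0.0005 m 1 per 0.0005
```

View pics/s4c.png

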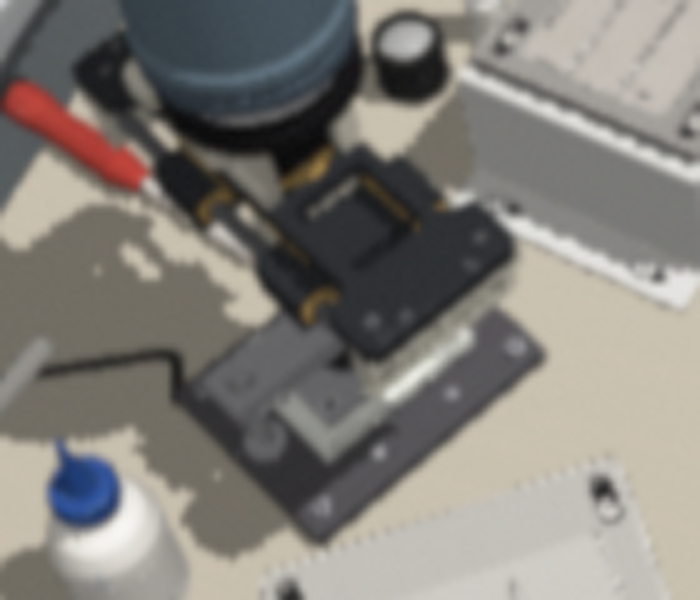

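Fingers straddle the bar, still 5 mm off each side. Close and check forces.

```bash
python3 -m pendant '[[[0,0,0],[0,0,0],0.15],[[0,0,0],[0,0,0],0.15],[[0,0,0],[0,0,0],0.15],[[0,0,0],[0,0,0],0.15]]' 30; python3 -m pendant '[[[0,0,-0.012],[0,0,0],0.15],[[0,0,-0.02],[0,0,0],0.15],[[0,0,-0.03],[0,0,0],0.15],[[0,0,0],[0,0,0],0.15]]'
```

```text
t: 12.48
position: [0.4077, -0.1968, 0.0682]
eef_rot: [180.0, 0.0, 62.8]
ft_force: [-0.2, 0.5, 3.2]
grip_width: 0.258
grip_force: 30.0
t: 12.98
position: [0.4085, -0.1974, 0.1003]
eef_rot: [179.8, 0.0, 62.8]
ft_force: [-0.4, -0.3, -1.6]
grip_width: 0.252
grip_force: 30.0
```

```bash
python3 -m pendant '[[[0,0,-0.08],[0,0,0],0.15],[[0,0,-0.1],[0,0,0],0.15],[[0,0,-0.05],[0,0,0],0.15],[[0,0,0],[0,0,-0.033],0.15],[[0,0,0],[0,0,-0.033],0.15],[[0,0,0],[0,0,0],0.15]]'; python3 -c "
from h import *
go(.673,.027,.2,74.5)"
```

```text
t: 13.72
position: [0.4074, -0.1966, 0.2137]
eef_rot: [-180.0, -0.0, 74.6]
ft_force: [-0.2, -0.1, -1.8]
grip_width: 0.254
grip_force: 30.0
shift [0.5721 0.3934 0.0273] n 6 per row [0.0953 0.0656 0.0046] turn z 0.0006 m 1 per 0.0006
```

```bash
python3 -m pendant '[[[0.05,0.034,0],[0,0,0],0.15],[[0.09,0.062,0],[0,0,0],0.15],[[0.09,0.062,0],[0,0,0],0.15],[[0.09,0.062,0],[0,0,0],0.15],[[0.09,0.062,0],[0,0,0],0.15],[[0.09,0.062,0],[0,0,0],0.15],[[0.05,0.035,0],[0,0,0],0.15],[[0.022,0.0144,0],[0,0,0],0.15],[[0,0,0.1],[0,0,0],0.15],[[0,0,0.08],[0,0,0],0.15],[[0,0,0],[0,0,0],0.15],[[0,0,0],[0,0,0],0.15]]'; python3 -c "
from h import *
go(.673,.027,.034,74.5)
snap('side','s5');snap('top','t5')
A=load('s5')['img'][230:310,300:400,::-1]
B=load('t5')['img'][190:270,260:360,::-1]
cv2.imwrite('pics/s5c.png',cv2.resize(np.hstack([A,B]),None,fx=4,fy=4,interpolation=cv2.INTER_CUBIC))"
```

```text
t: 15.22
position: [0.6737, 0.0263, 0.1257]
eef_rot: [179.9, -0.0, 74.6]
ft_force: [-0.2, -0.0, -1.9]
grip_width: 0.259
grip_force: 30.0
shift [ 0.0009 -0.0021  0.1834] n 2 per row [ 0.0004 -0.001   0.0917] turn z 0.0005 m 1 per 0.0005
```

View pics/s5c.png

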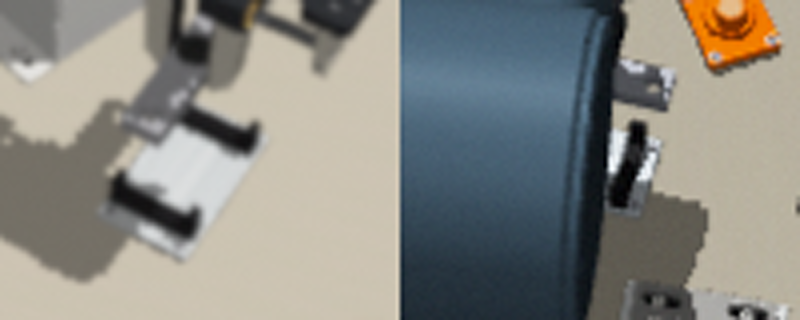

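Bar parallel above the cradle (left crop: bar (160,95), saddles (220,130),(155,205)). Lowering.

```bash
python3 -m pendant '[[[0.001,-0.002,0.06],[0,0,0],0.15],[[0,0,0.06],[0,0,0],0.15],[[0,0,0.04],[0,0,0],0.15],[[0,0,0.016],[0,0,0],0.15],[[0,0,0.006],[0,0,0],0.15],[[0,0,0.004],[0,0,0],0.15],[[0,0,0.004],[0,0,0],0.15],[[0,0,0],[0,0,0],0.15],[[0,0,0],[0,0,0],0.15]]'
```

```text
t: 16.45
position: [0.673, 0.0277, 0.0303]
eef_rot: [179.9, -0.0, 74.7]
ft_force: [-0.7, 0.7, 6.5]
grip_width: 0.255
grip_force: 30.0
```

```bash
python3 -m pendant '[[[0,0,0],[0,0,0],0.5],[[0,0,0],[0,0,0],0.5],[[0,0,0],[0,0,0],0.5],[[0,0,-0.03],[0,0,0],0.6],[[0,0,-0.08],[0,0,0],0.9],[[0,0,-0.1],[0,0,0],0.9],[[0,0,-0.1],[0,0,0],0.9],[[0,0,-0.04],[0,0,0.033],0.9],[[0,0,0],[0,0,0.033],0.9],[[0,0,0],[0,0,0],0.9]]'; python3 -c "
from h import *
go(.408,-.196,.2,62.7)
snap('side','s6')"
```

```text
t: 17.7
position: [0.6723, 0.0278, 0.2054]
eef_rot: [179.9, -0.0, 62.8]
ft_force: [-0.8, -0.1, -0.2]
grip_width: 0.897
grip_force: 0.0
shift [-0.6396 -0.266   0.0101] n 6 per row [-0.1066 -0.0443  0.0017] turn z 0.0008 m 1 per 0.0008
```

```bash
python3 -m pendant '[[[-0.05,-0.021,0],[0,0,0],0.9],[[-0.1,-0.0415,0],[0,0,0],0.9],[[-0.1,-0.0415,0],[0,0,0],0.8],[[-0.1,-0.0415,0],[0,0,0],0.8],[[-0.1,-0.0415,0],[0,0,0],0.8],[[-0.1,-0.0415,0],[0,0,0],0.8],[[-0.06,-0.025,0],[0,0,0],0.8],[[-0.0296,-0.0125,0],[0,0,0],0.8],[[0,0,0.08],[0,0,0],0.8],[[0,0,0.06],[0,0,0],0.8],[[0,0,0],[0,0,0],0.8],[[0,0,0],[0,0,0],0.8]]' 15; python3 -c "
from h import *
go(.408,-.196,.0507,62.7)
snap('side','s7');A=load('s6')['img'][230:330,270:400,::-1];B=load('s7')['img'][265:365,140:270,::-1]
cv2.imwrite('pics/s7c.png',cv2.resize(np.hstack([A,B]),None,fx=3,fy=3,interpolation=cv2.INTER_CUBIC))"
```

```text
t: 19.25
position: [0.4085, -0.1959, 0.1349]
eef_rot: [179.9, 0.0, 62.8]
ft_force: [0.0, 0.1, -0.1]
grip_width: 0.795
grip_force: 0.0
shift [-0.0005 -0.0009  0.1684] n 2 per row [-0.0003 -0.0005  0.0842] turn z 0.0008 m 1 per 0.0008
```

View pics/s7c.png

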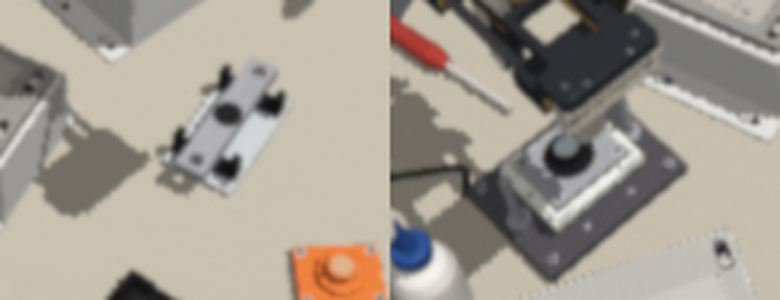

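Bar lies in both saddles (crop (225,115)); flange in nest with window at px (198,314), fingers above. Descend on flange, tips 2 mm above nest top.

```bash
python3 -c "
from h import *
print(pt(load('s7'),198,314,.054))"; python3 -m pendant '[[[0,0,0.06],[0,0,0],0.75],[[0,0,0.06],[0,0,0],0.75],[[0,0,0.03],[0,0,0],0.75],[[0,0,0.018],[0,0,0],0.7],[[0,0,0],[0,0,0],0.65],[[0,0,0],[0,0,0],0.62],[[0,0,0],[0,0,0],0.62]]' 15
```

```text
[ 0.40617637 -0.19808863  0.054     ]
t: 20.18
position: [0.4081, -0.1961, 0.0508]
eef_rot: [179.9, 0.0, 62.8]
ft_force: [-0.7, 0.7, 0.1]
grip_width: 0.618
grip_force: 0.0
```

```bash
python3 -m pendant '[[[0,0,0],[0,0,0],0.56],[[0,0,0],[0,0,0],0.5],[[0,0,0],[0,0,0],0.45],[[0,0,0],[0,0,0],0.45],[[0,0,0],[0,0,0],0.45]]' 25
```

```text
t: 20.8
position: [0.4078, -0.1959, 0.0504]
eef_rot: [180.0, 0.0, 62.8]
ft_force: [0.5, 0.7, 4.6]
grip_width: 0.556
grip_force: 25.0
```

```bash
python3 -m pendant '[[[0,0,-0.008],[0,0,0],0.45],[[0,0,-0.012],[0,0,0],0.45],[[0,0,-0.03],[0,0,0],0.45],[[0,0,-0.06],[0,0,0],0.45],[[0,0,-0.08],[0,0,0],0.45],[[0,0,-0.06],[0,0,0],0.45],[[0,0,-0.02],[0,0,0],0.45],[[0,0,0],[0,0,-0.023],0.45],[[0,0,0],[0,0,-0.023],0.45],[[0,0,0],[0,0,0],0.45]]'; python3 -c "
from h import *
go(.6605,-.178,.18,71)
snap('side','s8')
A=load('s8')['img'][230:350,140:280,::-1]
cv2.imwrite('pics/s8c.png',cv2.resize(A,None,fx=4,fy=4,interpolation=cv2.INTER_CUBIC))"
```

```text
t: 22.05
position: [0.4071, -0.1953, 0.1841]
eef_rot: [-179.9, -0.0, 71.0]
ft_force: [0.0, 0.3, -1.5]
grip_width: 0.556
grip_force: 25.0
shift [0.1976 0.4681 0.0075] n 5 per row [0.0395 0.0936 0.0015] turn z 0.0001 m 1 per 0.0001
```

View pics/s8c.png

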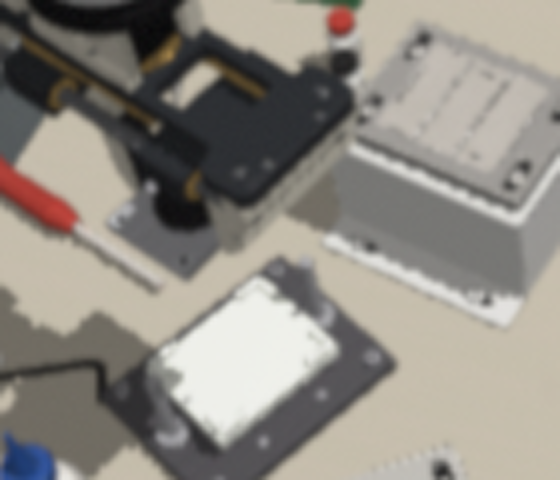

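Flange held level at crop (165,225); nest plate stays on the pedestal. To the tray.

```bash
python3 -m pendant '[[[0.01,0.024,0],[0,0,0],0.45],[[0.02,0.048,0],[0,0,0],0.45],[[0.026,0.062,0],[0,0,0],0.45],[[0.026,0.062,0],[0,0,0],0.45],[[0.026,0.062,0],[0,0,0],0.45],[[0.026,0.062,0],[0,0,0],0.45],[[0.026,0.062,0],[0,0,0],0.45],[[0.02,0.046,0],[0,0,0],0.45],[[0.012,0.028,0],[0,0,0],0.45],[[0.0056,0.012,0],[0,0,0],0.45],[[0,0,0],[0,0,0],0.45],[[0,0,0],[0,0,0],0.45]]';python3 -m pendant '[[[0,0,0.02],[0,0,0],0.45],[[0,0,0.05],[0,0,0],0.45],[[0,0,0.06],[0,0,0],0.45],[[0,0,0.05],[0,0,0],0.45],[[0,0,0.03],[0,0,0],0.45],[[0,0,0.01],[0,0,0],0.45],[[0,0,0],[0,0,0],0.45]]'; python3 -c "
from h import *
go(.6605,-.178,.0265,71)
snap('side','s9');snap('top','t9')
A=load('s9')['img'][290:390,260:390,::-1]
B=load('t9')['img'][180:280,330:460,::-1]
cv2.imwrite('pics/s9c.png',cv2.resize(np.hstack([A,B]),None,fx=3,fy=3,interpolation=cv2.INTER_CUBIC))"
```

```text
t: 23.6
position: [0.6606, -0.1782, 0.1849]
eef_rot: [-180.0, 0.0, 71.0]
ft_force: [-0.1, -0.6, -1.0]
grip_width: 0.558
grip_force: 25.0
t: 24.48
position: [0.6612, -0.1784, 0.0754]
eef_rot: [180.0, 0.0, 71.1]
ft_force: [-0.3, -0.2, -1.8]
grip_width: 0.556
grip_force: 25.0
shift [ 0.0003 -0.0017  0.0978] n 1 per row [ 0.0003 -0.0017  0.0978] turn z 0.0003 m 1 per 0.0003
```

View pics/s9c.png

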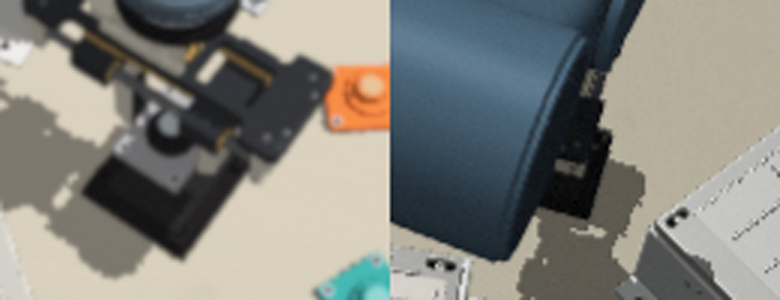

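Flange parallel above the tray, inside the posts. Lower gently.

```bash
python3 -m pendant '[[[0,-0.001,0.03],[0,0,0],0.45],[[0,0,0.04],[0,0,0],0.45],[[0,0,0.016],[0,0,0],0.45],[[0,0,0.005],[0,0,0],0.45],[[0,0,0.003],[0,0,0],0.45],[[0,0,0.002],[0,0,0],0.45],[[0,0,0.002],[0,0,0],0.45],[[0,0,0],[0,0,0],0.45],[[0,0,0],[0,0,0],0.45]]'
```

```text
t: 25.7
position: [0.6606, -0.1781, 0.0262]
eef_rot: [180.0, 0.0, 71.1]
ft_force: [0.6, 0.3, -1.2]
grip_width: 0.559
grip_force: 25.0
```

```bash
python3 -m pendant '[[[0,0,0.002],[0,0,0],0.45],[[0,0,0.001],[0,0,0],0.45],[[0,0,0],[0,0,0],0.45],[[0,0,0],[0,0,0],0.45]]'
```

```text
t: 26.2
position: [0.6606, -0.1781, 0.0245]
eef_rot: [-180.0, -0.0, 71.1]
ft_force: [0.3, 0.4, -1.2]
grip_width: 0.553
grip_force: 25.0
```

```bash
python3 -m pendant '[[[0,0,0.001],[0,0,0],0.45],[[0,0,0.001],[0,0,0],0.45],[[0,0,0],[0,0,0],0.45],[[0,0,0],[0,0,0],0.45]]'
```

```text
t: 26.7
position: [0.6606, -0.1781, 0.0244]
eef_rot: [180.0, 0.0, 71.1]
ft_force: [-2.9, 1.5, 5.0]
grip_width: 0.556
grip_force: 25.0
```

Contact. Release and rise; measure the nest plate meanwhile.

```bash
python3 -m pendant '[[[0,0,0],[0,0,0],0.62],[[0,0,0],[0,0,0],0.7],[[0,0,0],[0,0,0],0.7],[[0,0,-0.02],[0,0,0],0.7],[[0,0,-0.08],[0,0,0],0.9],[[0,0,-0.1],[0,0,0],0.95],[[0,0,-0.1],[0,0,0],0.95],[[0,0,-0.04],[0,0,0.023],0.95],[[0,0,0],[0,0,0.023],0.95],[[0,0,0],[0,0,0],0.95]]'
python3 - <<'E'
from h import *
go(.408,-.196,.15,62.7)
d=snap('side','s10');im=d['img'].astype(int)
m=((im.min(2)>185)&(im.max(2)-im.min(2)<30)).astype(np.uint8)
m[:280]=0;m[360:]=0;m[:,:165]=0;m[:,240:]=0
n,l,st,ce=cv2.connectedComponentsWithStats(m)
i=1+st[1:,4].argmax();print(st[i])
r=cv2.minAreaRect(np.argwhere(l==i)[:,::-1].astype(np.float32));b=cv2.boxPoints(r)
c=[pt(d,*p,.033) for p in b];print(np.mean(c,0),[(np.linalg.norm(c[i]-c[i-1]).round(3),np.degrees(np.arctan2(*(c[i]-c[i-1])[1::-1])).round(1)) for i in range(4)])
A=d['img'][270:390,150:390,::-1]
cv2.imwrite('pics/s10c.png',cv2.resize(A,None,fx=3.3,fy=3.3,interpolation=cv2.INTER_CUBIC))
E
```

```text
t: 27.95
position: [0.6607, -0.1781, 0.1946]
eef_rot: [179.9, -0.0, 62.8]
ft_force: [-0.4, -0.3, 0.9]
grip_width: 0.947
grip_force: 0.0
shift [-0.2627 -0.4333  0.0886] n 5 per row [-0.0525 -0.0867  0.0177] turn z 0.0007 m 1 per 0.0007

[165 280  52  25 624]
[ 0.35754183 -0.13962443  0.033     ] [(np.float64(0.111), np.float64(-163.3)), (np.float64(0.065), np.float64(116.8)), (np.float64(0.115), np.float64(16.7)), (np.float64(0.064), np.float64(-66.8))]
```

View pics/s10c.png

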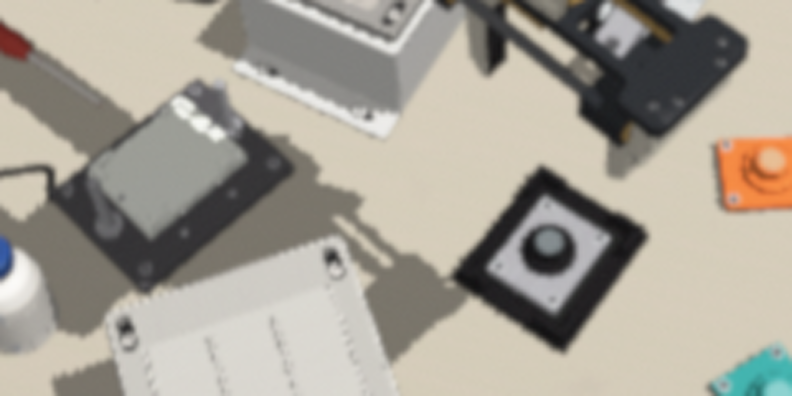

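Flange sits centred in the tray (crop (550,250)). Nest plate corners at crop (90,175),(185,97),(247,160),(153,238).

```bash
python3 - <<'E'
from h import *
d=load('s10')
c=[pt(d,150+x/3.3-.35,270+y/3.3-.35,.036) for x,y in[(90,175),(185,97),(247,160),(153,238)]];print(np.mean(c,0),[(np.linalg.norm(c[i]-c[i-1]).round(3),np.degrees(np.arctan2(*(c[i]-c[i-1])[1::-1])).round(1)) for i in range(4)])
E
python3 -m pendant '[[[-0.026,-0.043,0],[0,0,0],0.95],[[-0.05,-0.086,0],[0,0,0],0.95],[[-0.05,-0.086,0],[0,0,0],0.95],[[-0.05,-0.086,0],[0,0,0],0.95],[[-0.05,-0.08,0],[0,0,0],0.95],[[-0.0267,-0.0373,0.02],[0,0,0],0.95],[[-0.01,-0.015,0.04],[0,0,0],0.95],[[0,0,0.04],[0,0,0],0.95],[[0,0,0.04],[0,0,0],0.95],[[0,0,0],[0,0,0],0.95],[[0,0,0],[0,0,0],0.95]]' 15; python3 -c "
from h import *
go(.408,-.196,.045,62.7)"
```

```text
[ 0.4108431  -0.20095323  0.036     ] [(np.float64(0.065), np.float64(152.7)), (np.float64(0.08), np.float64(64.7)), (np.float64(0.067), np.float64(-29.6)), (np.float64(0.077), np.float64(-116.6))]
t: 29.38
position: [0.4081, -0.196, 0.1241]
eef_rot: [180.0, 0.0, 62.8]
ft_force: [0.6, -0.2, 0.3]
grip_width: 0.949
grip_force: 0.0
shift [-1.000e-04 -2.000e-04  1.581e-01] n 2 per row [-0.     -0.0001  0.0791] turn z 0.0007 m 1 per 0.0007
```

```bash
python3 -m pendant '[[[0,0.001,0.04],[0,0,0],0.95],[[0,0,0.06],[0,0,0],0.95],[[0,0,0.04],[0,0,0],0.95],[[0,0,0.0215],[0,0,0],0.95],[[0,0,0.004],[0,0,0],0.85],[[0,0,0],[0,0,0],0.8],[[0,0,0],[0,0,0],0.75],[[0,0,0],[0,0,0],0.7],[[0,0,0],[0,0,0],0.6],[[0,0,0],[0,0,0],0.6],[[0,0,0],[0,0,0],0.6]]' 25
```

```text
t: 30.75
position: [0.4083, -0.1961, 0.0411]
eef_rot: [180.0, 0.0, 62.8]
ft_force: [-1.6, 0.8, 5.8]
grip_width: 0.684
grip_force: 25.0
```

```bash
python3 -m pendant '[[[0,0,-0.01],[0,0,0],0.6],[[0,0,-0.02],[0,0,0],0.6],[[0,0,-0.06],[0,0,0],0.6],[[0,0,-0.1],[0,0,0],0.6],[[0,0,-0.08],[0,0,0],0.6],[[0,0,-0.06],[0,0,0],0.6],[[0,0,-0.03],[0,0,0],0.6],[[0,0,0],[0,0,-0.023],0.6],[[0,0,0],[0,0,0],0.6]]'
python3 - <<'E'
from h import *
d=load('top0');im=d['img'][:,:,::-1]
cv2.imwrite('pics/dr.png',cv2.resize(im[285:350,165:240],(750,650)[:2],interpolation=cv2.INTER_CUBIC)[:600])
E
```

```text
t: 31.88
position: [0.4079, -0.1957, 0.2204]
eef_rot: [-179.9, -0.0, 66.9]
ft_force: [-1.4, 1.7, -0.7]
grip_width: 0.683
grip_force: 25.0
```

View pics/dr.png

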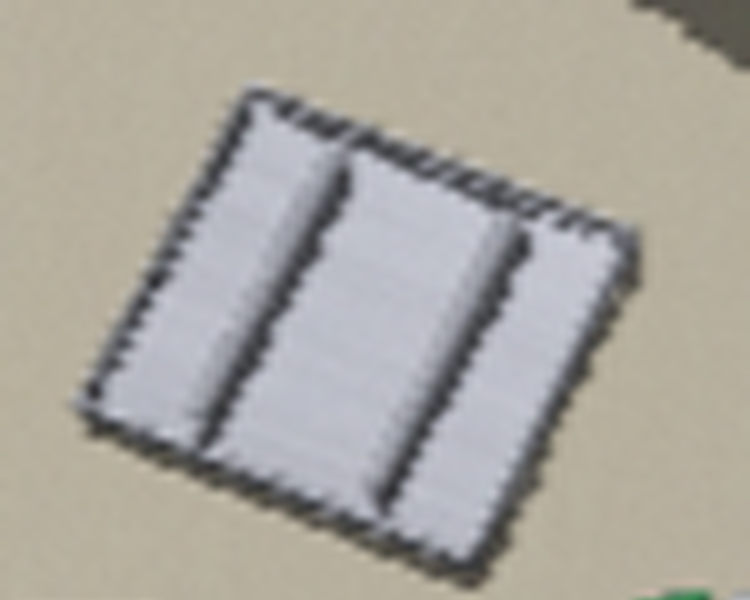

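Drip tray corners at crop (247,92),(637,235),(478,575),(85,408) (×10, offset 165,285).

Run:
```python
from h import *
d=load('top0')
c=[pt(d,165+x/10-.45,285+y/10-.45,.009) for x,y in[(247,92),(637,235),(478,575),(85,408)]];print(np.mean(c,0),[(np.linalg.norm(c[i]-c[i-1]).round(3),np.degrees(np.arctan2(*(c[i]-c[i-1])[1::-1])).round(1)) for i in range(4)])
go(.4345,.277,.2,66.9)
```

```text
[0.43273481 0.27931265 0.009     ] [(np.float64(0.088), np.float64(-21.0)), (np.float64(0.107), np.float64(-111.5)), (np.float64(0.092), np.float64(159.3)), (np.float64(0.107), np.float64(66.4))]
shift [ 0.8905 -0.3221  0.0414] n 8 per row [ 0.1113 -0.0403  0.0052] turn z -0.0001 m 1 per -0.0001
```

```bash
python3 -m pendant '[[[0.04,-0.0145,0],[0,0,0],0.6],[[0.09,-0.0327,0],[0,0,0],0.6],[[0.11,-0.04,0],[0,0,0],0.6],[[0.11,-0.04,0],[0,0,0],0.6],[[0.11,-0.04,0],[0,0,0],0.6],[[0.11,-0.04,0],[0,0,0],0.6],[[0.11,-0.04,0],[0,0,0],0.6],[[0.11,-0.04,0],[0,0,0],0.6],[[0.07,-0.0254,0],[0,0,0],0.6],[[0.032,-0.0114,0],[0,0,-0.004],0.6],[[0,0,0],[0,0,0],0.6],[[0,0,0],[0,0,0],0.6]]';python3 -m pendant '[[[0,0,0.06],[0,0,0],0.6],[[0,0,0.08],[0,0,0],0.6],[[0,0,0.06],[0,0,0],0.6],[[0,0,0.03],[0,0,0],0.6],[[0,0,0],[0,0,0],0.6],[[0,0,0],[0,0,0],0.6]]'; python3 -c "
from h import *
go(.434,.278,.031,67.6)
snap('side','s11')
A=load('s11')['img'][130:230,230:350,::-1]
cv2.imwrite('pics/s11c.png',cv2.resize(A,None,fx=6,fy=6,interpolation=cv2.INTER_CUBIC))"
```

```text
t: 33.38
position: [0.434, 0.2765, 0.2205]
eef_rot: [-180.0, 0.1, 67.6]
ft_force: [1.1, 0.0, -1.4]
grip_width: 0.688
grip_force: 25.0
t: 34.12
position: [0.4351, 0.2778, 0.1071]
eef_rot: [179.9, -0.1, 67.6]
ft_force: [0.5, -0.6, -0.9]
grip_width: 0.682
grip_force: 25.0
shift [-0.0007 -0.0025  0.1521] n 2 per row [-0.0003 -0.0012  0.0761] turn z 0.0 m 1 per 0.0
```

View pics/s11c.png

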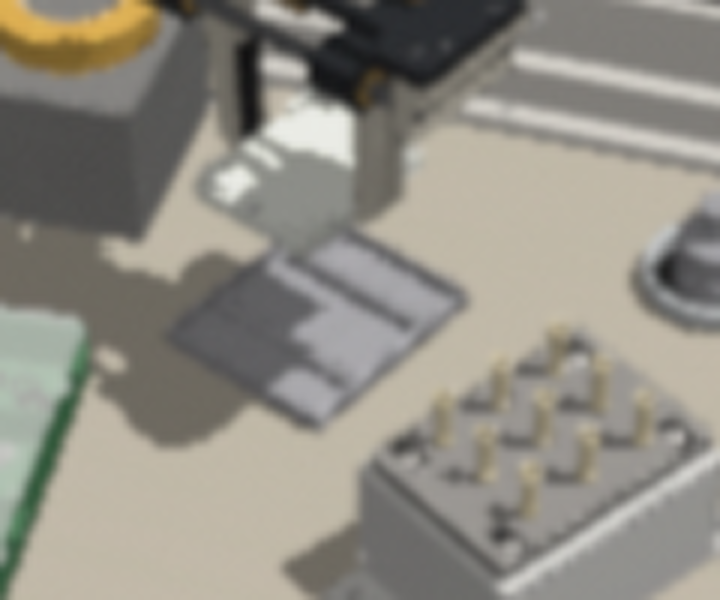

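Run:
```python
from h import *
d=load('s11')
b=pt(d,252.5,169,0);print(b)
b2=pt(d,265,155,0)
for h in(.04,.06,.08,.1):print(h,np.round(proj(d,[b[0],b[1],h])),'vs 252,148')
t=load('top0')
for q in[(183,345),(178,398),(128,400)]:
  print(q,[pt(t,*q,h).round(3) for h in(.06,.08)])
c=np.array([.434,.278]);y=np.radians(67.6);X=np.array([np.sin(y),-np.cos(y)]);Y=np.array([np.cos(y),np.sin(y)])
for sx,sy in[(-.094,-.0375),(-.094,.0375),(-.0375,.094)]:print('body',(c+sx*X+sy*Y).round(3))
for q in[pt(t,183,345,.07),pt(t,178,398,.07),b]: print('box rel',((q[:2]-c)@X).round(3),((q[:2]-c)@Y).round(3))
```

```text
[0.3318521  0.31329196 0.        ]
0.04 [251. 158.] vs 252,148
0.06 [251. 153.] vs 252,148
0.08 [250. 147.] vs 252,148
0.1 [249. 141.] vs 252,148
(183, 345) [array([0.346, 0.303, 0.06 ]), array([0.339, 0.298, 0.08 ])]
(178, 398) [array([0.225, 0.302, 0.06 ]), array([0.221, 0.298, 0.08 ])]
(128, 400) [array([0.222, 0.412, 0.06 ]), array([0.217, 0.405, 0.08 ])]
body [0.333 0.279]
body [0.361 0.348]
body [0.435 0.379]
box rel -0.093 -0.014
box rel -0.203 -0.06
box rel -0.108 -0.006
```

Run:
```python
from h import *
d=load('s11')
p=np.array([.4351,.2778]);y=np.radians(67.6);X=np.array([np.sin(y),-np.cos(y)]);Y=np.array([np.cos(y),np.sin(y)])
for x,yy,z in[(200,185,.098),(295,252,.088)]:
  q=pt(d,230+x/6-.4,130+yy/6-.4,z);print(q.round(4),((q[:2]-p)@X).round(4),((q[:2]-p)@Y).round(4))
```

```text
[0.3923 0.2518 0.098 ] -0.0296 -0.0404
[0.4414 0.2336 0.088 ] 0.0226 -0.0385
```

Plate is centred in the hand (−40 mm edge as it should be). Lower.

```bash
python3 -m pendant '[[[-0.0007,-0.002,0.04],[0,0,0],0.6],[[0,0,0.06],[0,0,0],0.6],[[0,0,0.032],[0,0,0],0.6],[[0,0,0.01],[0,0,0],0.6],[[0,0,0.005],[0,0,0],0.6],[[0,0,0.003],[0,0,0],0.6],[[0,0,0.002],[0,0,0],0.6],[[0,0,0.002],[0,0,0],0.6],[[0,0,0],[0,0,0],0.6],[[0,0,0],[0,0,0],0.6]]'
```

```text
t: 35.42
position: [0.4334, 0.278, 0.0301]
eef_rot: [179.9, -0.1, 67.7]
ft_force: [-2.7, -1.0, 7.3]
grip_width: 0.682
grip_force: 25.0
```

Contact at the expected height. Release, rise, and look.

```bash
python3 -m pendant '[[[0,0,0],[0,0,0],0.72],[[0,0,0],[0,0,0],0.85],[[0,0,0],[0,0,0],0.9],[[0,0,0],[0,0,0],0.9],[[0,0,-0.02],[0,0,0],0.9],[[0,0,-0.06],[0,0,0],0.9],[[0,0,-0.1],[0,0,0],0.9],[[0,0,-0.12],[0,0,0],0.9],[[0,0,-0.1],[0,0,0],0.9],[[0,0,-0.04],[0,0,0],0.9],[[0,0,0],[0,0,0],0.9],[[0,0,0],[0,0,0],0.9]]'; python3 -c "
from h import *
A=snap('side','s12')['img'][130:400,120:410,::-1]
cv2.imwrite('pics/s12c.png',cv2.resize(A,None,fx=2.2,fy=2.2,interpolation=cv2.INTER_CUBIC))"
```

```text
t: 36.92
position: [0.4323, 0.2776, 0.2478]
eef_rot: [-179.9, 0.1, 67.6]
ft_force: [-0.8, 0.4, -0.3]
grip_width: 0.9
grip_force: 0.0
```

View pics/s12c.png

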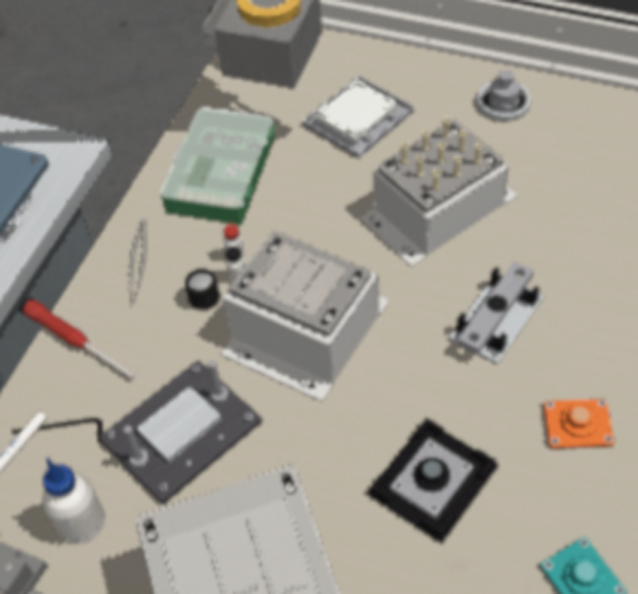

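The picture shows the weight upright in the dish (505,90), the bar in the cradle (498,305), the flange window up in the tray (432,475), the nest plate square on the drip tray (358,108) and the bottle standing (72,500).

```bash
python3 -c "
from rig import ctrl
print(ctrl.close_job())"
```

```text
the job is handed in; nothing more can be done
None
```

The jig is stripped and the job handed in at about 37 s: the last picture shows the weight, bar, flange and nest plate each on its own place, and the bottle still standing where it was.

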